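# Take the sample jar out of the dry chamber and weigh it

## Robot

A 6-joint arm with a two-finger parallel gripper is mounted at the origin on the work surface. World frame = base frame: x ahead of the robot, y to its left, z up, the work surface at z = 0. Lengths are in m, angles in rad, forces in N, time in s.
With the tool pointing down it reaches from about 0.35 to 0.975 m from the base axis. Payload 4.9 kg.
Tool frame: the origin (TCP) lies midway between the tips of the shut fingers; the grasp point (between the pads) lies 19 mm behind it; z points along the fingers, y is the direction in which the jaws open and shut (so a half turn about z gives the same grasp; the last joint's range is limited). The gripper opens to 85 mm and grips with 20 to 120 N. Pads are 22 mm wide; open, the fingers measure 114 mm over their backs; the gripper's body (76 mm by 85 mm) begins 54 mm behind the grasp point. The pads swing forward as they close: fully open they stand 13 mm farther back than shut.
Start: joints at [1.18, 0.053, 1.613, -0, 1.476, -0.119], TCP at [0.168, 0.602, 0.231] pointing down, gripper open.
Joint ranges: [-3.01, 3.01], [-1.01, 2.22], [0.06, 2.58], [-1.02, 4.17], [0.09, 2.62], [-3.14, 3.14]. Speed limits (rad/s): [2.57, 2.57, 3.14, 3.14, 3.14, 3.14].

## Interface

Orientations are given as a unit quaternion [w, x, y, z].
In Python, from plant import manip gives the robot as it stands. The module is installed in compiled form; this text tells all that it offers.
- The arm moves only by the tool move_arm, never from a script. Its argument "rows" is a list of rows, each an object of numbers: "tx", "ty", "tz": the shift along the tool's x, y, z in m; "ax", "ay", "az": the turn, a rotation vector about the tool's x, y, z in degrees; "jaw": the closure in counts, from 0 (fully open) to 255 (shut). In form: [{"tx": .., "ty": .., "tz": .., "ax": .., "ay": .., "az": .., "jaw": ..}, ...]. A call has 1 to 12 rows; each row shifts and turns the pose as measured when the row begins, along the tool's axes as they then stand; what a row does not reach is not made up. A row lasts 1/10 s, in which the tool goes at most 50 mm and 8.59 degrees, less where a joint would pass 70% of its speed; a pose out of reach is approached as far as the arm can. A call with a gripper value outside its range is refused whole. The fingers move at their own pace and stop on an object; the grip force is fixed at half the most. Time passes only in rows, so rows that do not move let the fingers close. It gives the time, the measured TCP pose, the force and the opening at its end, in the units of the state.
- manip.state(): the state, without advancing time (a new reading comes with each control period).
- manip.grab_frame(name): name is "scene" or "top"; returns a dict with "color" (400x640x3 uint8, red, green, blue), "intrinsics" (3x3 intrinsics, pixels), "R" (3x3) and "t" (3): a world point X has camera coordinates R X + t. Camera axes: x right, y down, z forward; pixel columns grow to the right and rows downward; lengths in m; the calibration is good to about 2 mm. A picture is of the moment at which its call begins. There is no depth.
- manip.job_done(): hands the job in, once; it reports no verdict.
The state is a dict: "time": time; "joint_pos": joint angles; "joint_vel": joint speeds; "joint_efforts": joint torques, N m; "tool_pos": TCP position; "tool_rot": TCP orientation; "contact_force": force on the tool from outside, world axes, zero at the start; "ft_torque": the same for the moment, N m; "gripper_width": opening from 0.0 (shut) to 1.0 (fully open).
Only numpy, scipy, OpenCV 4.12 (cv2) and the standard library are available. Lean on these libraries where they do the work, as an engineer would, in place of code of your own. Each camera call takes 0.05 s, during which the arm holds its last target.

## Task

Reach down through the round port in the top of the dry chamber, lift the sample jar off its pedestal and out, and stand it upright in the middle of the balance's round pan. Set it down gently, never letting it drop, and leave the identical spare jar on the bench where it is.

Things in the scene. Friction and masses are not known exactly. Their poses are not given: they have to be found in the camera images.
- sample_jar: The jar to weigh: round amber glass jar with a white screw lid, 80 mm tall, about 0.14 kg; body 39 mm across, lid 40 mm across and 22 mm high (58 to 80 mm above the underside). It stands upright inside the dry chamber, near the middle of the pedestal. Origin at the centre of its underside, z up.
- chamber: Fixed box 240 x 240 mm with clear side panes. The only opening is a round port, 150 mm inside, in the middle of the white top plate (170 to 182 mm above the bench); a steel collar 172 mm wide rims it up to 190 mm. Under the port's centre a pedestal disc 68 mm across has its top at 95 mm, so the lid ends 15 mm below the rim. Origin: centre of the box's underside, z up, x and y along the sides.
- pan (a point): Centre of the top face of the balance's flat, rigid, round steel pan, 130 mm across, 75 mm above the bench. The balance is fixed, a low box, beige with a grey deck, 220 x 190 mm, 50 to 61 mm high round the pan. z up; x points from the keypad side to the pan side, the pan's centre lying 35 mm that way from the box's middle.
- spare_jar: Bystander: a jar identical to the sample jar, standing on the bench at one side, outside the chamber. Origin at the centre of its underside.
Not all that is in view belongs to the job. Leave any black or yellow look-alike of the sample_jar alone.

How it is judged:
On the way:
1. the sample jar is lifted out through the port, its underside above the collar's rim (height (world z) of sample_jar above 0.19 m), for 0.1 s.
At the end, for the whole second after the job is handed in: The sample jar stands at rest, upright within 10 degrees, on the balance's pan, its centre within 40 mm of the pan's centre; the spare jar is within 30 mm of where it began (horizontal distance between sample_jar and pan below 0.04 m and z of sample_jar in the frame of pan between -0.005 and 0.008 m and angle between sample_jar's own z axis and vertical below 0.175 rad and linear speed of sample_jar below 0.02 m/s and distance of spare_jar from where it was at the start of the episode below 0.03 m); the robot touches nothing.
It fails at once if the spare jar is moved more than 30 mm (distance of spare_jar from where it was at the start of the episode above 0.03 m).
It fails at once if the sample jar is dropped (out of the fingers and falling faster than 0.5 m/s, about 13 mm of fall) (contact force between the fingers and sample_jar below 0.05 N and contact force between sample_jar and anything else below 0.05 N and linear speed of sample_jar above 0.5 m/s).
It also fails if it takes over 38 s, if anything falls off the work surface, if the arm or the gripper's body presses on something with over 40 N, if the wrist force passes 120 N, or if a joint passes its speed limit or range.

## Working session

There is one attempt and no reset: what is moved stays moved. The work goes in short steps, Python scripts to look and compute and a tool call to move; the robot and the scene stay as the last step left them, time stands still between calls to the robot, and variables do not carry over. Pictures are saved under pics/ and viewed, and the job is handed in when it is done.

Besides the shell and the picture viewer there is one more tool, called after "Request:" as name([rows], argument=value, ...), one row to a line, values as JSON. move_arm: Moves the arm, as the interface text tells. Its arguments: {"type":"object","properties":{"rows":{"type":"array"}},"required":["rows"]}

```bash
mkdir -p pics
cat > h.py <<'E'
import numpy as np,cv2,pickle
from plant import manip
def grab(n,tag):
    f=manip.grab_frame(n); pickle.dump(f,open(f'{tag}.pkl','wb'))
    cv2.imwrite(f'pics/{tag}.png',f['color'][:,:,::-1]); return f
def ray(f,u,v,z):
    K,R,t=map(np.array,(f['intrinsics'],f['R'],f['t'])); c=-R.T@t; d=R.T@np.linalg.inv(K)@np.array([u,v,1.]); return c+d*(z-c[2])/d[2]
def proj(f,X):
    p=np.array(f['intrinsics'])@(np.array(f['R'])@np.array(X)+np.array(f['t'])); return p[:2]/p[2]
E
python3 - <<'E'
from h import *
for n in('scene','top'):
    f=grab(n,n+'0'); print(n,-np.array(f['R']).T@f['t'])
print(manip.state())
E
```

```text
scene [1.05788429 0.66254793 1.25837467]
top [ 0.29931878 -0.01252584  1.53539106]
{'time': 0.1, 'joint_pos': array([ 1.18000198e+00,  5.32536868e-02,  1.61418977e+00, -2.64478613e-06,
        1.47599142e+00, -1.18976730e-01]), 'joint_vel': array([ 0.00127863, -0.00206474, -0.00237392,  0.0005056 ,  0.00081654,
        0.00232968]), 'joint_efforts': array([ 7.72306921e-04, -3.94905031e+01, -3.71362495e+01, -8.74940679e-05,
        3.99621335e-03,  9.58072491e-06]), 'tool_pos': array([0.16756741, 0.60152112, 0.23018923]), 'tool_rot': array([-2.30970417e-04,  1.35490614e-01,  9.90778202e-01, -8.91684672e-04]), 'contact_force': array([ 0.32732312, -1.6955882 ,  0.48103955]), 'ft_torque': array([ 0.00432901,  0.01878295, -0.04432809]), 'gripper_width': 1.0011626352673106}
```

View pics/scene0.png

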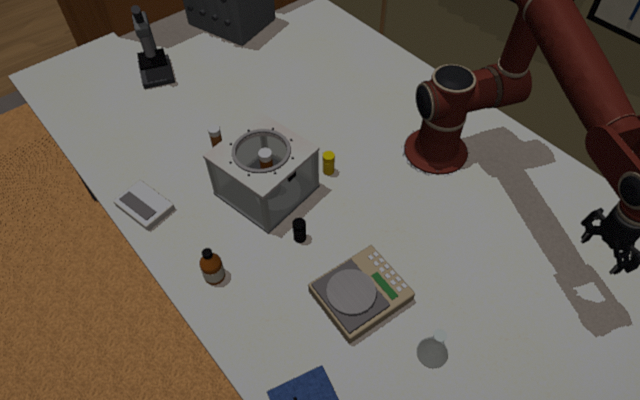

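View pics/top0.png

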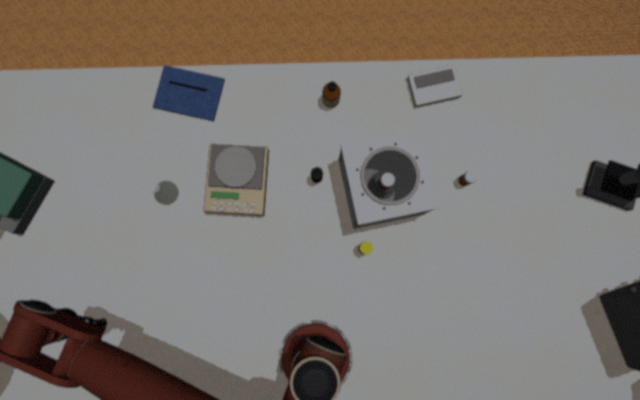

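The sample jar is the white-lidded jar inside the port, at scene (265,156) and top (388,180). Four things could be mistaken for it:
- the spare jar, scene (215,132), top (466,179)
- the black look-alike, scene (299,230), top (316,175)
- the yellow look-alike, scene (329,162), top (366,248)
- the amber bottle, scene (211,266), top (331,95)

I'll check the choice in close crops.

Run:
```python
import cv2,numpy as np
a=cv2.imread('pics/scene0.png');b=cv2.imread('pics/top0.png')
c=cv2.resize(a[115:225,200:330],None,fx=5,fy=5,interpolation=3)
d=cv2.resize(b[135:235,335:480],None,fx=5,fy=5,interpolation=3)
e=cv2.resize(b[135:225,195:280],None,fx=6,fy=6,interpolation=3)
g=cv2.resize(a[240:340,305:420],None,fx=6,fy=6,interpolation=3)
for n,i in zip('cdeg',(c,d,e,g)): cv2.imwrite(f'pics/crop_{n}.png',i)
```

```text
(no output)
```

View pics/crop_c.png

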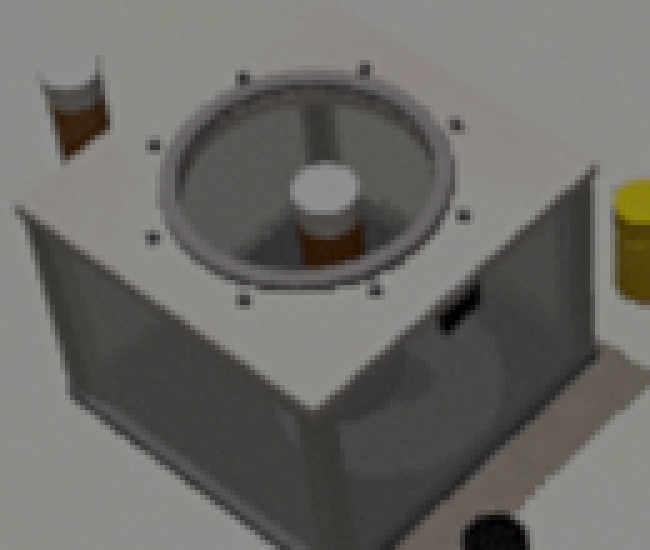

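View pics/crop_d.png

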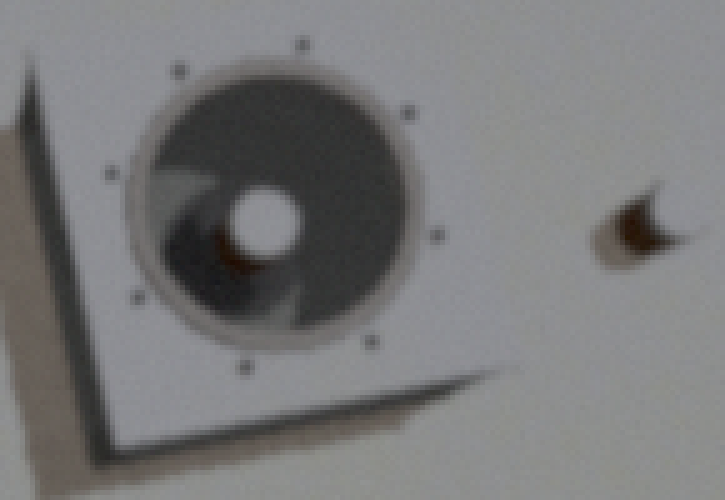

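View pics/crop_e.png

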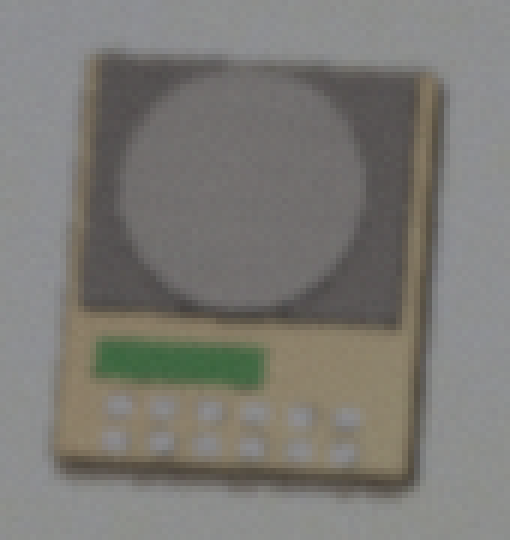

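View pics/crop_g.png

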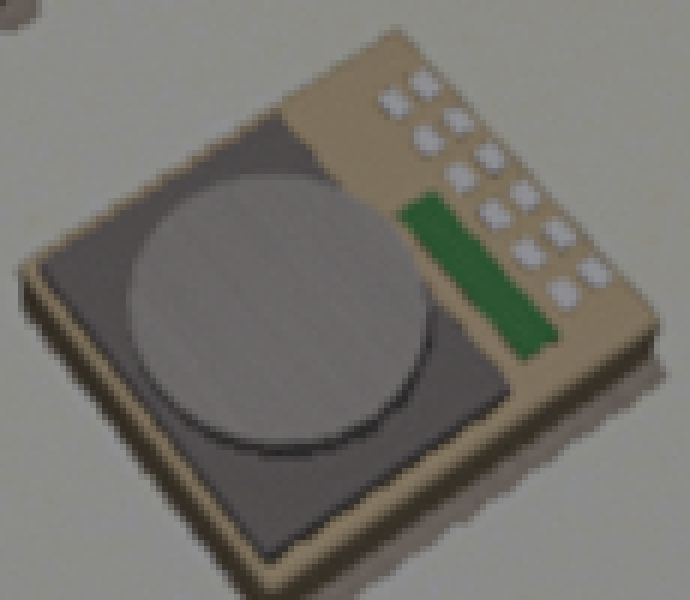

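The crops confirm it: amber body and white lid inside the port, lid centre at top (388.0,179.2) and scene (265.1,152.4). The spare stands outside on the bench. Pan centre is top (235.3,166.2), scene (351.8,291.7). Collar centre is top (390.2,175.7).

Run:
```python
from h import *
T=pickle.load(open('top0.pkl','rb'));S=pickle.load(open('scene0.pkl','rb'))
def p(n,f,u,v,z): print(n,ray(f,u-.4,v-.4,z).round(4))
p('lid top',T,388.0,179.2,.175);p('lid scene',S,265.1,152.4,.175)
p('lid L',T,335+229/5,179.2,.175);p('lid R',T,335+302/5,179.2,.175)
p('collar',T,390.2,175.7,.19);p('collar L',T,335+127/5,175.7,.19);p('collar R',T,335+425/5,175.7,.19)
p('collar scene',S,200+307/5,115+178/5,.19)
p('pan T',T,235.3,166.2,.075);p('pan S',S,351.8,291.7,.075)
p('panL',T,195+118/6,166.2,.075);p('panR',T,195+366/6,166.2,.075)
p('spare bottom',T,335+613/5,135+248/5,0.0);p('spare lid S',S,200+72/5,115+72/5,0.08)
p('box c1',T,335+28/5,135+55/5,.182);p('box c2',T,335+112/5,135+452/5,.182)
p('flask',T,166,192,0.0);p('black',T,316,175,.08)
from scipy.spatial.transform import Rotation as Ro
s=manip.state();q=s['tool_rot'];print(s['tool_pos'],'\n',Ro.from_quat(q[[1,2,3,0]]).as_matrix().round(3))
```

```text
lid top [ 0.533  -0.2268  0.175 ]
lid scene [ 0.5301 -0.2257  0.175 ]
lid L [ 0.5336 -0.2058  0.175 ]
lid R [ 0.5325 -0.2483  0.175 ]
collar [ 0.5405 -0.2312  0.19  ]
collar L [ 0.5428 -0.1454  0.19  ]
collar R [ 0.5382 -0.3171  0.19  ]
collar scene [ 0.5414 -0.2261  0.19  ]
pan T [0.6041 0.2339 0.075 ]
pan S [0.6024 0.2382 0.075 ]
panL [0.6058 0.2985 0.075 ]
panR [0.6024 0.1691 0.075 ]
spare bottom [ 0.5391 -0.482   0.    ]
spare lid S [ 0.5503 -0.4963  0.08  ]
box c1 [ 0.6337 -0.0917  0.182 ]
box c2 [ 0.4002 -0.1321  0.182 ]
flask [0.5398 0.4734 0.    ]
black [ 0.5685 -0.018   0.08  ]
[0.16756741 0.60152112 0.23018923] 
 [[-0.963  0.268 -0.001]
 [ 0.268  0.963 -0.002]
 [ 0.    -0.002 -1.   ]]
```

Request:
move_arm([
  {"tz": -0.025, "az": -5.2, "jaw": 0},
  {"tz": -0.025, "az": -5.2, "jaw": 0},
  {"tz": -0.01, "az": -5.2, "jaw": 0},
  {"tx": -0.014, "ty": -0.032, "jaw": 0},
  {"tx": -0.014, "ty": -0.032, "jaw": 0},
  {"tx": -0.014, "ty": -0.032, "jaw": 0},
  {"tx": -0.014, "ty": -0.032, "jaw": 0},
  {"tx": -0.014, "ty": -0.032, "jaw": 0},
  {"tx": -0.014, "ty": -0.032, "jaw": 0},
  {"tx": -0.014, "ty": -0.032, "jaw": 0},
])

```text
schema error: expected keys tx, ty, tz, ax, ay, az, jaw
```

Request:
move_arm([
  {"tx": 0, "ty": 0, "tz": -0.025, "ax": 0, "ay": 0, "az": -5.2, "jaw": 0},
  {"tx": 0, "ty": 0, "tz": -0.025, "ax": 0, "ay": 0, "az": -5.2, "jaw": 0},
  {"tx": 0, "ty": 0, "tz": -0.01, "ax": 0, "ay": 0, "az": -5.2, "jaw": 0},
  {"tx": -0.014, "ty": -0.032, "tz": 0, "ax": 0, "ay": 0, "az": 0, "jaw": 0},
  {"tx": -0.014, "ty": -0.032, "tz": 0, "ax": 0, "ay": 0, "az": 0, "jaw": 0},
  {"tx": -0.014, "ty": -0.032, "tz": 0, "ax": 0, "ay": 0, "az": 0, "jaw": 0},
  {"tx": -0.014, "ty": -0.032, "tz": 0, "ax": 0, "ay": 0, "az": 0, "jaw": 0},
  {"tx": -0.014, "ty": -0.032, "tz": 0, "ax": 0, "ay": 0, "az": 0, "jaw": 0},
])

```text
time: 0.9
tool_pos: [0.2389, 0.4379, 0.2867]
tool_rot: [-0.003, -0.009, 1.0, -0.006]
contact_force: [0.9, -0.2, -0.6]
gripper_width: 0.996
```

Request:
move_arm([
  {"tx": -0.016, "ty": -0.0365, "tz": 0, "ax": 0, "ay": 0, "az": 0, "jaw": 0},
  {"tx": -0.016, "ty": -0.0365, "tz": 0, "ax": 0, "ay": 0, "az": 0, "jaw": 0},
  {"tx": -0.016, "ty": -0.0365, "tz": 0, "ax": 0, "ay": 0, "az": 0, "jaw": 0},
  {"tx": -0.016, "ty": -0.0365, "tz": 0, "ax": 0, "ay": 0, "az": 0, "jaw": 0},
  {"tx": -0.016, "ty": -0.0365, "tz": 0, "ax": 0, "ay": 0, "az": 0, "jaw": 0},
  {"tx": -0.016, "ty": -0.0365, "tz": 0, "ax": 0, "ay": 0, "az": 0, "jaw": 0},
  {"tx": -0.016, "ty": -0.0365, "tz": 0, "ax": 0, "ay": 0, "az": 0, "jaw": 0},
  {"tx": -0.016, "ty": -0.0365, "tz": 0, "ax": 0, "ay": 0, "az": 0, "jaw": 0},
  {"tx": -0.016, "ty": -0.0365, "tz": 0, "ax": 0, "ay": 0, "az": 0, "jaw": 0},
  {"tx": -0.016, "ty": -0.0365, "tz": 0, "ax": 0, "ay": 0, "az": 0, "jaw": 0},
  {"tx": -0.016, "ty": -0.0365, "tz": 0, "ax": 0, "ay": 0, "az": 0, "jaw": 0},
  {"tx": -0.016, "ty": -0.0365, "tz": 0, "ax": 0, "ay": 0, "az": 0, "jaw": 0},
])

```text
time: 2.1
tool_pos: [0.4417, -0.0149, 0.2858]
tool_rot: [-0.004, -0.011, 1.0, -0.006]
contact_force: [0.6, 1.2, 0.5]
gripper_width: 1.002
```

```bash
cat > e.py <<'E'
from h import *
from scipy.spatial.transform import Rotation as Ro
import sys
s=manip.state();q=s['tool_rot'];R=Ro.from_quat(q[[1,2,3,0]]).as_matrix()
G=np.array(eval(sys.argv[1])); Rg=np.array([[-1,0,0],[0,1,0],[0,0,-1.]])
print(s['time'],s['tool_pos'].round(4),s['contact_force'].round(1),s['gripper_width'])
print('shift tool',(R.T@(G-s['tool_pos'])).round(4),'turn deg',np.degrees(Ro.from_matrix(R.T@Rg).as_rotvec()).round(2),'j',s['joint_pos'].round(2))
E
python3 e.py '[.532,-.2265,.25]'
```

```text
2.1 [ 0.4417 -0.0149  0.2858] [0.6 1.2 0.5] 1.0024251080262339
shift tool [-0.0857 -0.2131  0.0379] turn deg [-0.74 -0.41  1.29] j [-0.19 -0.43  1.94 -0.01  1.63 -1.79]
```

Request:
move_arm([
  {"tx": -0.014, "ty": -0.034, "tz": 0, "ax": -0.7, "ay": -0.4, "az": 1.3, "jaw": 0},
  {"tx": -0.014, "ty": -0.035, "tz": 0, "ax": 0, "ay": 0, "az": 0, "jaw": 0},
  {"tx": -0.014, "ty": -0.035, "tz": 0, "ax": 0, "ay": 0, "az": 0, "jaw": 0},
  {"tx": -0.014, "ty": -0.035, "tz": 0, "ax": 0, "ay": 0, "az": 0, "jaw": 0},
  {"tx": -0.014, "ty": -0.035, "tz": 0, "ax": 0, "ay": 0, "az": 0, "jaw": 0},
  {"tx": -0.014, "ty": -0.035, "tz": 0, "ax": 0, "ay": 0, "az": 0, "jaw": 0},
  {"tx": 0, "ty": 0, "tz": 0, "ax": 0, "ay": 0, "az": 0, "jaw": 0},
])

```text
time: 2.8
tool_pos: [0.527, -0.237, 0.2809]
tool_rot: [-0.003, 0.004, 1.0, 0.001]
contact_force: [-0.0, 0.2, -0.5]
gripper_width: 0.999
```

```bash
python3 e.py '[.532,-.2265,.25]'
python3 - <<'E'
from h import *
f=grab('scene','s1');g=grab('top','t1')
a=cv2.resize(f['color'][60:220,180:360,::-1],None,fx=3,fy=3,interpolation=3)
b=cv2.resize(g['color'][100:260,320:440,::-1],None,fx=3,fy=3,interpolation=3)
cv2.imwrite('pics/s1c.png',np.hstack([a,b])[:, :800])
E
```

```text
2.8 [ 0.527  -0.237   0.2809] [-0.   0.2 -0.5] 0.999091510879076
shift tool [-0.0051  0.0104  0.0309] turn deg [ 0.15 -0.3  -0.46] j [-0.55 -0.08  1.66 -0.    1.57 -2.11]
```

View pics/s1c.png

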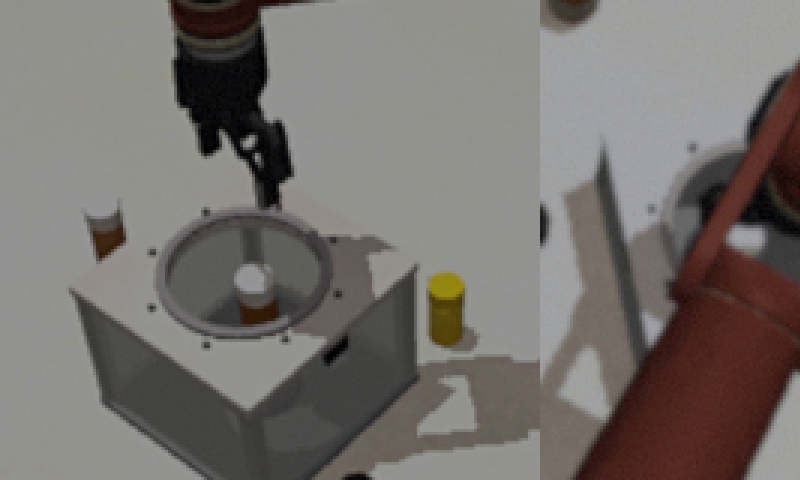

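The picture shows the open gripper above the port with the lid at scene (265,152), undisturbed. Next I'll centre over the jar and go down with the jaws partly closed to clear the collar.

Request:
move_arm([
  {"tx": -0.005, "ty": 0.0105, "tz": 0.01, "ax": 0, "ay": -0.3, "az": -0.4, "jaw": 40},
  {"tx": 0, "ty": 0, "tz": 0.02, "ax": 0, "ay": 0, "az": 0, "jaw": 40},
  {"tx": 0, "ty": 0, "tz": 0.0, "ax": 0, "ay": 0, "az": 0, "jaw": 40},
  {"tx": 0, "ty": 0, "tz": 0.0, "ax": 0, "ay": 0, "az": 0, "jaw": 40},
])

```text
time: 3.3
tool_pos: [0.5314, -0.2169, 0.2499]
tool_rot: [0.001, -0.004, 1.0, 0.003]
contact_force: [0.3, 0.5, 0.9]
gripper_width: 0.844
```

```bash
python3 e.py '[.532,-.2265,.2]'
python3 - <<'E'
from h import *
f=grab('scene','s2')
a=cv2.resize(f['color'][60:220,180:360,::-1],None,fx=4,fy=3.7,interpolation=3)
cv2.imwrite('pics/s2c.png',a)
s=manip.state()['tool_pos'];print(proj(f,s),proj(f,[.532,-.2265,.175]))
E
```

```text
3.3 [ 0.5314 -0.2169  0.2499] [0.3 0.5 0.9] 0.844128029489671
shift tool [-0.0005 -0.0098  0.0499] turn deg [0.32 0.09 0.41] j [-0.52 -0.08  1.71  0.01  1.51 -2.1 ]
[263.81712945 135.6053205 ] [264.02670509 152.15761161]
```

View pics/s2c.png

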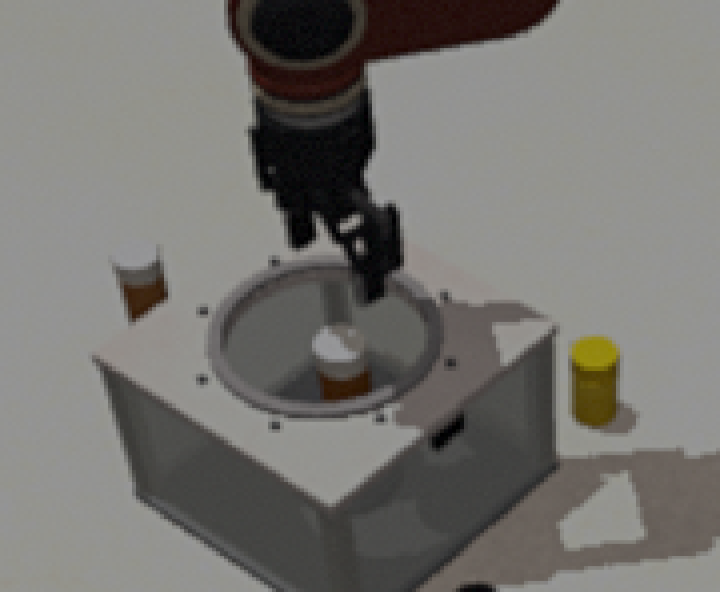

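The arm coasted between rows. I'll fix y and let it settle before going down.

Request:
move_arm([
  {"tx": 0, "ty": -0.0095, "tz": 0.01, "ax": 0, "ay": 0, "az": 0.4, "jaw": 40},
  {"tx": 0, "ty": 0, "tz": 0.0, "ax": 0, "ay": 0, "az": 0, "jaw": 40},
  {"tx": 0, "ty": 0, "tz": 0.0, "ax": 0, "ay": 0, "az": 0, "jaw": 40},
])

```text
time: 3.65
tool_pos: [0.532, -0.2264, 0.2407]
tool_rot: [0.002, -0.0, 1.0, 0.002]
contact_force: [0.0, 0.2, 0.4]
gripper_width: 0.844
```

```bash
python3 e.py '[.532,-.2265,.2]'
```

```text
3.65 [ 0.532  -0.2264  0.2407] [0.  0.2 0.4] 0.843678848446383
shift tool [ 0.0001 -0.0003  0.0407] turn deg [0.25 0.21 0.06] j [-0.53 -0.06  1.71  0.01  1.49 -2.11]
```

Centred. Going down to TCP z ≈ 0.187, where the tips are beside the top of the lid.

Request:
move_arm([
  {"tx": 0, "ty": 0, "tz": 0.018, "ax": 0.2, "ay": 0.2, "az": 0, "jaw": 40},
  {"tx": 0, "ty": 0, "tz": 0.018, "ax": 0, "ay": 0, "az": 0, "jaw": 40},
  {"tx": 0, "ty": 0, "tz": 0.018, "ax": 0, "ay": 0, "az": 0, "jaw": 40},
  {"tx": 0, "ty": 0, "tz": 0.0, "ax": 0, "ay": 0, "az": 0, "jaw": 40},
  {"tx": 0, "ty": 0, "tz": 0.0, "ax": 0, "ay": 0, "az": 0, "jaw": 40},
])

```text
time: 4.15
tool_pos: [0.5319, -0.2269, 0.1826]
tool_rot: [0.0, 0.0, 1.0, 0.0]
contact_force: [0.2, -0.0, 0.0]
gripper_width: 0.844
```

```bash
python3 e.py '[.532,-.2265,.141]'
python3 - <<'E'
from h import *
f=grab('scene','s3')
a=cv2.resize(f['color'][100:200,205:325,::-1],None,fx=6,fy=6,interpolation=3)
cv2.imwrite('pics/s3c.png',a)
E
```

```text
4.15 [ 0.5319 -0.2269  0.1826] [ 0.2 -0.   0. ] 0.844012362689773
shift tool [-0.0001  0.0004  0.0416] turn deg [ 0.02  0.   -0.02] j [-0.53 -0.02  1.77  0.    1.39 -2.1 ]
```

View pics/s3c.png

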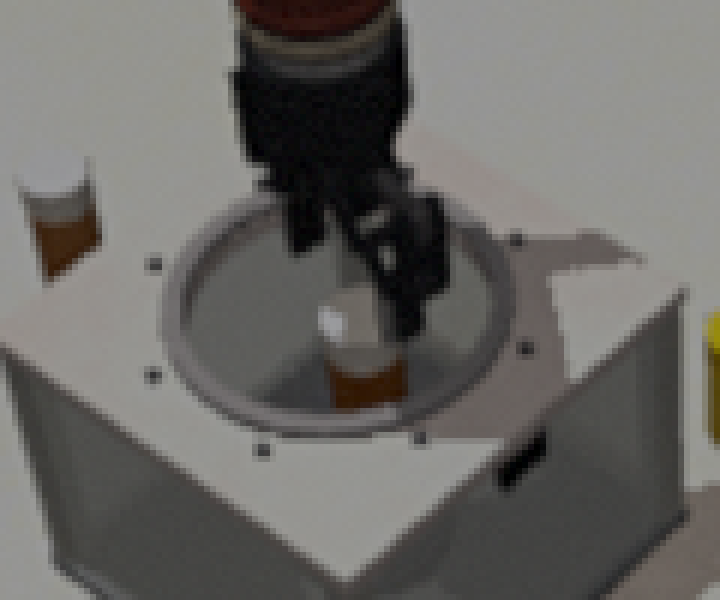

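The fingertips, at crop (305,250) and (410,335), straddle the lid at (357,315), and nothing touches the collar. Going down the last 41 mm, then closing.

Request:
move_arm([
  {"tx": 0, "ty": 0, "tz": 0.013, "ax": 0, "ay": 0, "az": 0, "jaw": 40},
  {"tx": 0, "ty": 0, "tz": 0.013, "ax": 0, "ay": 0, "az": 0, "jaw": 40},
  {"tx": 0, "ty": 0, "tz": 0.011, "ax": 0, "ay": 0, "az": 0, "jaw": 40},
  {"tx": 0, "ty": 0, "tz": 0.0, "ax": 0, "ay": 0, "az": 0, "jaw": 40},
  {"tx": 0, "ty": 0, "tz": 0.0, "ax": 0, "ay": 0, "az": 0, "jaw": 40},
])

```text
time: 4.7
tool_pos: [0.5325, -0.2272, 0.1437]
tool_rot: [0.001, 0.0, 1.0, -0.0]
contact_force: [0.6, 0.2, 0.7]
gripper_width: 0.848
```

```bash
python3 e.py '[.532,-.2265,.141]'
python3 - <<'E'
from h import *
f=grab('scene','s4')
a=cv2.resize(f['color'][100:200,205:325,::-1],None,fx=6,fy=6,interpolation=3)
cv2.imwrite('pics/s4c.png',a)
E
```

```text
4.7 [ 0.5325 -0.2272  0.1437] [0.6 0.2 0.7] 0.8475465814836909
shift tool [0.0005 0.0007 0.0027] turn deg [-0.05  0.1  -0.02] j [-0.53  0.01  1.8   0.    1.32 -2.1 ]
```

View pics/s4c.png

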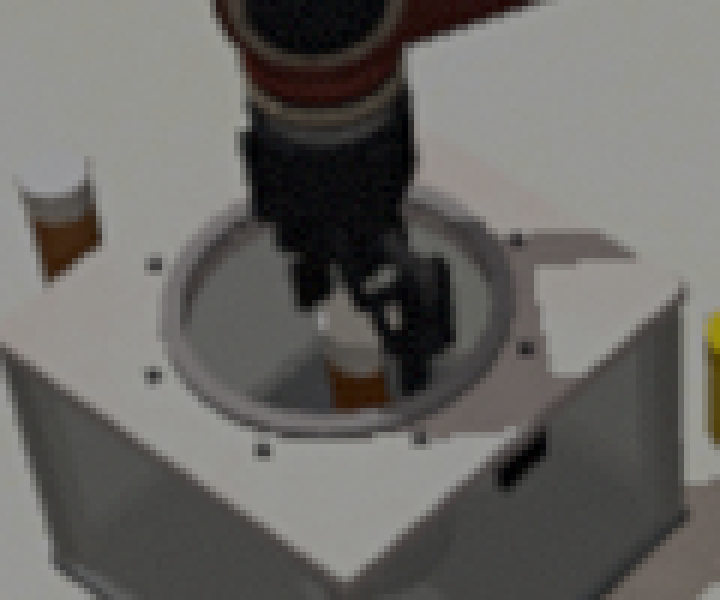

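The fingers are on either side of the lid, and the collar is clear. Closing now.

Request:
move_arm([
  {"tx": 0, "ty": 0, "tz": 0.0025, "ax": 0, "ay": 0, "az": 0, "jaw": 80},
  {"tx": 0, "ty": 0, "tz": 0, "ax": 0, "ay": 0, "az": 0, "jaw": 110},
  {"tx": 0, "ty": 0, "tz": 0, "ax": 0, "ay": 0, "az": 0, "jaw": 125},
  {"tx": 0, "ty": 0, "tz": 0, "ax": 0, "ay": 0, "az": 0, "jaw": 140},
  {"tx": 0, "ty": 0, "tz": 0, "ax": 0, "ay": 0, "az": 0, "jaw": 160},
  {"tx": 0, "ty": 0, "tz": 0, "ax": 0, "ay": 0, "az": 0, "jaw": 200},
  {"tx": 0, "ty": 0, "tz": 0, "ax": 0, "ay": 0, "az": 0, "jaw": 255},
  {"tx": 0, "ty": 0, "tz": 0, "ax": 0, "ay": 0, "az": 0, "jaw": 255},
  {"tx": 0, "ty": 0, "tz": 0, "ax": 0, "ay": 0, "az": 0, "jaw": 255},
])

```text
time: 5.65
tool_pos: [0.5331, -0.2274, 0.1424]
tool_rot: [0.002, 0.0, 1.0, -0.001]
contact_force: [0.3, 0.8, -1.5]
gripper_width: 0.448
```

```bash
python3 e.py '[.532,-.2265,.21]'
```

```text
5.65 [ 0.5331 -0.2274  0.1424] [ 0.3  0.8 -1.5] 0.4483811367980399
shift tool [ 0.0009  0.0008 -0.0676] turn deg [-0.1   0.21 -0.01] j [-0.53  0.01  1.8   0.    1.32 -2.1 ]
```

The opening is 38 mm, so the jaws are holding the jar. Lifting straight up.

Request:
move_arm([
  {"tx": 0, "ty": 0, "tz": -0.008, "ax": 0, "ay": 0, "az": 0, "jaw": 255},
  {"tx": 0, "ty": 0, "tz": -0.012, "ax": 0, "ay": 0, "az": 0, "jaw": 255},
  {"tx": 0, "ty": 0, "tz": -0.016, "ax": 0, "ay": 0, "az": 0, "jaw": 255},
  {"tx": 0, "ty": 0, "tz": -0.018, "ax": 0, "ay": 0, "az": 0, "jaw": 255},
  {"tx": 0, "ty": 0, "tz": -0.018, "ax": 0, "ay": 0, "az": 0, "jaw": 255},
  {"tx": 0, "ty": 0, "tz": -0.018, "ax": 0, "ay": 0, "az": 0, "jaw": 255},
  {"tx": 0, "ty": 0, "tz": -0.018, "ax": 0, "ay": 0, "az": 0, "jaw": 255},
  {"tx": 0, "ty": 0, "tz": -0.015, "ax": 0, "ay": 0, "az": 0, "jaw": 255},
  {"tx": 0, "ty": 0, "tz": -0.006, "ax": 0, "ay": 0, "az": 0, "jaw": 255},
  {"tx": 0, "ty": 0, "tz": 0, "ax": 0, "ay": 0, "az": 0, "jaw": 255},
  {"tx": 0, "ty": 0, "tz": 0, "ax": 0, "ay": 0, "az": 0, "jaw": 255},
])

```text
time: 6.75
tool_pos: [0.533, -0.2276, 0.2868]
tool_rot: [0.005, 0.0, 1.0, -0.003]
contact_force: [0.2, 0.5, -2.7]
gripper_width: 0.451
```

```bash
python3 e.py '[.603,.236,.28]'
python3 - <<'E'
from h import *
f=grab('scene','s5')
a=cv2.resize(f['color'][60:200,190:350,::-1],None,fx=4,fy=4,interpolation=3)
cv2.imwrite('pics/s5c.png',a)
E
```

```text
6.75 [ 0.533  -0.2276  0.2868] [ 0.2  0.5 -2.7] 0.45108443546737265
shift tool [-0.0698  0.4636  0.0048] turn deg [-0.33  0.54 -0.02] j [-0.53 -0.09  1.66 -0.    1.56 -2.1 ]
```

View pics/s5c.png

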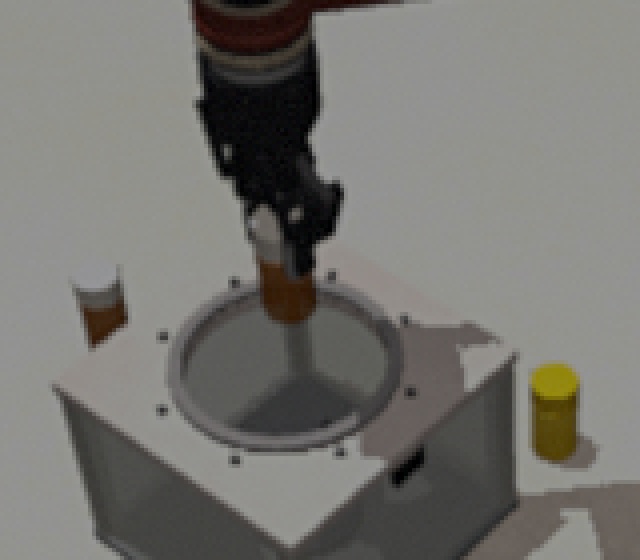

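The jar is out, with its underside at about 0.239 m and the port empty. The spare hasn't moved. Carrying it over to the pan.

Request:
move_arm([
  {"tx": -0.0015, "ty": 0.01, "tz": 0, "ax": -0.3, "ay": 0.5, "az": 0, "jaw": 255},
  {"tx": -0.003, "ty": 0.02, "tz": 0, "ax": 0, "ay": 0, "az": 0, "jaw": 255},
  {"tx": -0.0045, "ty": 0.03, "tz": 0, "ax": 0, "ay": 0, "az": 0, "jaw": 255},
  {"tx": -0.0055, "ty": 0.036, "tz": 0, "ax": 0, "ay": 0, "az": 0, "jaw": 255},
  {"tx": -0.0055, "ty": 0.036, "tz": 0, "ax": 0, "ay": 0, "az": 0, "jaw": 255},
  {"tx": -0.0055, "ty": 0.036, "tz": 0, "ax": 0, "ay": 0, "az": 0, "jaw": 255},
  {"tx": -0.0055, "ty": 0.036, "tz": 0, "ax": 0, "ay": 0, "az": 0, "jaw": 255},
  {"tx": -0.0055, "ty": 0.036, "tz": 0, "ax": 0, "ay": 0, "az": 0, "jaw": 255},
  {"tx": -0.0055, "ty": 0.036, "tz": 0, "ax": 0, "ay": 0, "az": 0, "jaw": 255},
  {"tx": -0.0055, "ty": 0.036, "tz": 0, "ax": 0, "ay": 0, "az": 0, "jaw": 255},
  {"tx": -0.0045, "ty": 0.03, "tz": 0, "ax": 0, "ay": 0, "az": 0, "jaw": 255},
  {"tx": -0.003, "ty": 0.02, "tz": 0, "ax": 0, "ay": 0, "az": 0, "jaw": 255},
])

```text
time: 8.0
tool_pos: [0.5836, 0.1539, 0.2718]
tool_rot: [-0.014, 0.002, 1.0, 0.004]
contact_force: [-0.5, -1.2, -1.3]
gripper_width: 0.451
```

Request:
move_arm([
  {"tx": -0.002, "ty": 0.012, "tz": 0, "ax": 0, "ay": 0, "az": 0, "jaw": 255},
  {"tx": 0, "ty": 0, "tz": 0, "ax": 0, "ay": 0, "az": 0, "jaw": 255},
  {"tx": 0, "ty": 0, "tz": 0, "ax": 0, "ay": 0, "az": 0, "jaw": 255},
])

```text
time: 8.3
tool_pos: [0.5839, 0.1696, 0.2685]
tool_rot: [-0.017, -0.0, 1.0, 0.004]
contact_force: [-0.5, 0.3, -1.9]
gripper_width: 0.452
```

```bash
python3 e.py '[.603,.236,.20]'
```

```text
8.3 [0.5839 0.1696 0.2685] [-0.5  0.3 -1.9] 0.45203055352405713
shift tool [-0.0215  0.0659  0.0683] turn deg [ 0.41 -1.97  0.04] j [ 0.15  0.01  1.59  0.01  1.57 -1.42]
```

Request:
move_arm([
  {"tx": -0.004, "ty": 0.014, "tz": 0, "ax": 0.2, "ay": -1.0, "az": 0, "jaw": 255},
  {"tx": -0.005, "ty": 0.018, "tz": 0, "ax": 0.2, "ay": -0.9, "az": 0, "jaw": 255},
  {"tx": -0.005, "ty": 0.016, "tz": 0, "ax": 0, "ay": 0, "az": 0, "jaw": 255},
  {"tx": -0.003, "ty": 0.01, "tz": 0, "ax": 0, "ay": 0, "az": 0, "jaw": 255},
  {"tx": 0, "ty": 0, "tz": 0, "ax": 0, "ay": 0, "az": 0, "jaw": 255},
  {"tx": 0, "ty": 0, "tz": 0, "ax": 0, "ay": 0, "az": 0, "jaw": 255},
])

```text
time: 8.9
tool_pos: [0.6026, 0.228, 0.2682]
tool_rot: [0.0, 0.003, 1.0, -0.0]
contact_force: [0.3, -0.8, -2.2]
gripper_width: 0.445
```

```bash
python3 e.py '[.603,.236,.15]'
```

```text
8.9 [0.6026 0.228  0.2682] [ 0.3 -0.8 -2.2] 0.4453742076441063
shift tool [-0.0003  0.0081  0.1182] turn deg [-0.05  0.05 -0.29] j [ 0.25  0.08  1.52 -0.    1.54 -1.32]
```

Request:
move_arm([
  {"tx": 0, "ty": 0.008, "tz": 0.01, "ax": 0, "ay": 0, "az": 0, "jaw": 255},
  {"tx": 0, "ty": 0, "tz": 0.016, "ax": 0, "ay": 0, "az": 0, "jaw": 255},
  {"tx": 0, "ty": 0, "tz": 0.018, "ax": 0, "ay": 0, "az": 0, "jaw": 255},
  {"tx": 0, "ty": 0, "tz": 0.018, "ax": 0, "ay": 0, "az": 0, "jaw": 255},
  {"tx": 0, "ty": 0, "tz": 0.018, "ax": 0, "ay": 0, "az": 0, "jaw": 255},
  {"tx": 0, "ty": 0, "tz": 0.012, "ax": 0, "ay": 0, "az": 0, "jaw": 255},
  {"tx": 0, "ty": 0, "tz": 0.008, "ax": 0, "ay": 0, "az": 0, "jaw": 255},
  {"tx": 0, "ty": 0, "tz": 0, "ax": 0, "ay": 0, "az": 0, "jaw": 255},
  {"tx": 0, "ty": 0, "tz": 0, "ax": 0, "ay": 0, "az": 0, "jaw": 255},
])

```text
time: 9.8
tool_pos: [0.6003, 0.2335, 0.1562]
tool_rot: [-0.003, 0.004, 1.0, -0.002]
contact_force: [-0.4, 0.2, -1.6]
gripper_width: 0.452
```

```bash
python3 e.py '[.603,.236,.1224]'
python3 - <<'E'
from h import *
f=grab('scene','s6')
a=cv2.resize(f['color'][210:340,300:430,::-1],None,fx=4.5,fy=4.5,interpolation=3)
cv2.imwrite('pics/s6c.png',a)
E
```

```text
9.8 [0.6003 0.2335 0.1562] [-0.4  0.2 -1.6] 0.4522827007765394
shift tool [-0.0029  0.0026  0.0338] turn deg [-0.22 -0.31 -0.46] j [ 0.26  0.16  1.63 -0.    1.36 -1.31]
```

View pics/s6c.png

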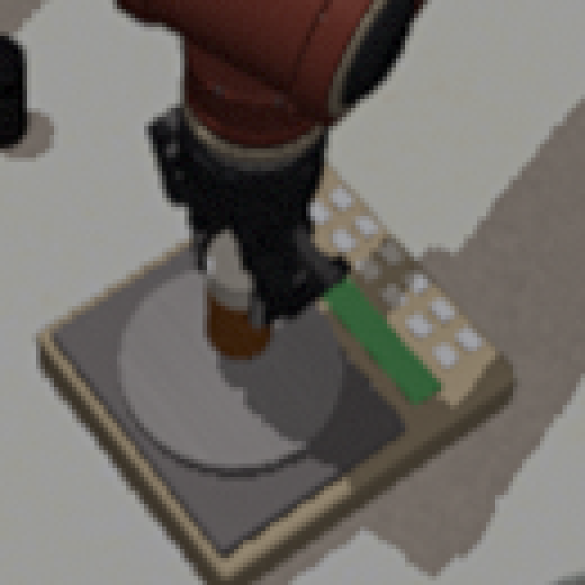

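The jar hangs over the pan with its underside at crop (240,350), about 34 mm up. I'll lower 29 mm with the small xy fix, then creep down to contact.

Request:
move_arm([
  {"tx": -0.003, "ty": 0.0026, "tz": 0.006, "ax": -0.2, "ay": -0.3, "az": 0, "jaw": 255},
  {"tx": 0, "ty": 0, "tz": 0.008, "ax": 0, "ay": 0, "az": 0, "jaw": 255},
  {"tx": 0, "ty": 0, "tz": 0.006, "ax": 0, "ay": 0, "az": 0, "jaw": 255},
  {"tx": 0, "ty": 0, "tz": 0.004, "ax": 0, "ay": 0, "az": 0, "jaw": 255},
  {"tx": 0, "ty": 0, "tz": 0, "ax": 0, "ay": 0, "az": 0, "jaw": 255},
  {"tx": 0, "ty": 0, "tz": 0, "ax": 0, "ay": 0, "az": 0, "jaw": 255},
])

```text
time: 10.45
tool_pos: [0.6053, 0.2369, 0.1331]
tool_rot: [0.003, 0.004, 1.0, 0.001]
contact_force: [0.9, -0.7, -1.1]
gripper_width: 0.446
```

```bash
python3 e.py '[.603,.236,.1224]'
```

```text
10.45 [0.6053 0.2369 0.1331] [ 0.9 -0.7 -1.1] 0.4460053753845504
shift tool [ 0.0023 -0.0009  0.0107] turn deg [ 0.07  0.3  -0.45] j [ 0.26  0.18  1.64 -0.    1.31 -1.3 ]
```

Request:
move_arm([
  {"tx": 0.001, "ty": 0, "tz": 0.004, "ax": 0, "ay": 0.2, "az": 0, "jaw": 255},
  {"tx": 0, "ty": 0, "tz": 0.003, "ax": 0, "ay": 0, "az": 0, "jaw": 255},
  {"tx": 0, "ty": 0, "tz": 0, "ax": 0, "ay": 0, "az": 0, "jaw": 255},
  {"tx": 0, "ty": 0, "tz": 0, "ax": 0, "ay": 0, "az": 0, "jaw": 255},
])

```text
time: 10.85
tool_pos: [0.6045, 0.237, 0.126]
tool_rot: [0.001, 0.004, 1.0, 0.001]
contact_force: [0.8, -0.3, -1.0]
gripper_width: 0.451
```

```bash
python3 e.py '[.603,.236,.1224]'
```

```text
10.85 [0.6045 0.237  0.126 ] [ 0.8 -0.3 -1. ] 0.4514258067692503
shift tool [ 0.0015 -0.001   0.0036] turn deg [ 0.08  0.12 -0.45] j [ 0.26  0.19  1.64  0.    1.3  -1.3 ]
```

Request:
move_arm([
  {"tx": 0, "ty": 0, "tz": 0.002, "ax": 0, "ay": 0, "az": 0, "jaw": 255},
  {"tx": 0, "ty": 0, "tz": 0, "ax": 0, "ay": 0, "az": 0, "jaw": 255},
])

```text
time: 11.05
tool_pos: [0.6046, 0.237, 0.124]
tool_rot: [0.001, 0.004, 1.0, 0.001]
contact_force: [0.3, -0.5, -2.1]
gripper_width: 0.448
```

Request:
move_arm([
  {"tx": 0, "ty": 0, "tz": 0.0015, "ax": 0, "ay": 0, "az": 0, "jaw": 255},
  {"tx": 0, "ty": 0, "tz": 0, "ax": 0, "ay": 0, "az": 0, "jaw": 255},
])

```text
time: 11.25
tool_pos: [0.6048, 0.2371, 0.1227]
tool_rot: [0.001, 0.004, 1.0, 0.001]
contact_force: [-0.3, 0.2, -0.0]
gripper_width: 0.447
```

Request:
move_arm([
  {"tx": 0, "ty": 0, "tz": 0.001, "ax": 0, "ay": 0, "az": 0, "jaw": 255},
  {"tx": 0, "ty": 0, "tz": 0, "ax": 0, "ay": 0, "az": 0, "jaw": 255},
])

```text
time: 11.45
tool_pos: [0.6053, 0.2372, 0.1226]
tool_rot: [0.002, 0.004, 1.0, 0.001]
contact_force: [0.6, 0.1, -1.9]
gripper_width: 0.448
```

```bash
for i in 1 ; do python3 e.py '[.603,.236,.1224]'; done;  python3 - <<'E'
from h import *
f=grab('scene','s7')
a=cv2.resize(f['color'][220:330,300:420,::-1],None,fx=5,fy=5,interpolation=3)
cv2.imwrite('pics/s7c.png',a)
E
```

```text
11.45 [0.6053 0.2372 0.1226] [ 0.6  0.1 -1.9] 0.44829151332814093
shift tool [ 0.0023 -0.0012  0.0002] turn deg [ 0.11  0.24 -0.45] j [ 0.26  0.19  1.65  0.    1.3  -1.3 ]
```

View pics/s7c.png

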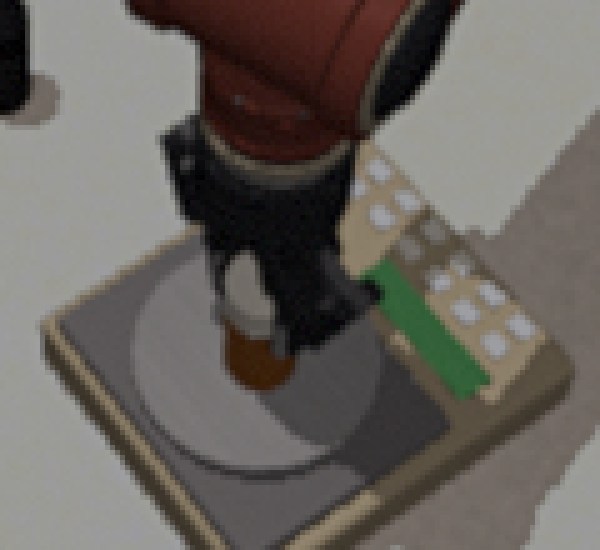

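The jar's underside, at crop (260,375), meets the pan near its middle at (257,355). The last 1 mm command moved only 0.1 mm, which suggests contact. I'll confirm it with small steps.

Request:
move_arm([
  {"tx": 0, "ty": 0, "tz": 0.001, "ax": 0, "ay": 0, "az": 0, "jaw": 255},
  {"tx": 0, "ty": 0, "tz": 0, "ax": 0, "ay": 0, "az": 0, "jaw": 255},
])

```text
time: 11.7
tool_pos: [0.6057, 0.2372, 0.1225]
tool_rot: [0.003, 0.004, 1.0, 0.001]
contact_force: [-0.5, 0.1, -2.0]
gripper_width: 0.451
```

Request:
move_arm([
  {"tx": 0, "ty": 0, "tz": 0.001, "ax": 0, "ay": 0, "az": 0, "jaw": 255},
])

```text
time: 11.8
tool_pos: [0.606, 0.2373, 0.1224]
tool_rot: [0.003, 0.004, 1.0, 0.001]
contact_force: [-2.0, -0.4, 6.7]
gripper_width: 0.447
```

Upward force of 6.7 N with z stopped at the expected height, so the jar is in contact. Releasing slowly.

Request:
move_arm([
  {"tx": 0, "ty": 0, "tz": 0, "ax": 0, "ay": 0, "az": 0, "jaw": 145},
  {"tx": 0, "ty": 0, "tz": 0, "ax": 0, "ay": 0, "az": 0, "jaw": 138},
  {"tx": 0, "ty": 0, "tz": 0, "ax": 0, "ay": 0, "az": 0, "jaw": 130},
  {"tx": 0, "ty": 0, "tz": 0, "ax": 0, "ay": 0, "az": 0, "jaw": 120},
  {"tx": 0, "ty": 0, "tz": 0, "ax": 0, "ay": 0, "az": 0, "jaw": 105},
  {"tx": 0, "ty": 0, "tz": 0, "ax": 0, "ay": 0, "az": 0, "jaw": 85},
  {"tx": 0, "ty": 0, "tz": 0, "ax": 0, "ay": 0, "az": 0, "jaw": 60},
  {"tx": 0, "ty": 0, "tz": 0, "ax": 0, "ay": 0, "az": 0, "jaw": 40},
  {"tx": 0, "ty": 0, "tz": 0, "ax": 0, "ay": 0, "az": 0, "jaw": 20},
  {"tx": 0, "ty": 0, "tz": 0, "ax": 0, "ay": 0, "az": 0, "jaw": 20},
])

```text
time: 12.8
tool_pos: [0.606, 0.2374, 0.1214]
tool_rot: [0.003, 0.004, 1.0, 0.001]
contact_force: [-0.5, -0.6, 0.0]
gripper_width: 0.922
```

```bash
python3 e.py '[.606,.237,.24]';  python3 - <<'E'
from h import *
f=grab('scene','s8')
a=cv2.resize(f['color'][220:330,300:420,::-1],None,fx=5,fy=5,interpolation=3)
cv2.imwrite('pics/s8c.png',a)
E
```

```text
12.8 [0.606  0.2374 0.1214] [-0.5 -0.6  0. ] 0.9217824202362719
shift tool [-7.000e-04 -1.000e-04 -1.186e-01] turn deg [ 0.15  0.35 -0.45] j [ 0.26  0.2   1.65  0.    1.29 -1.3 ]
```

View pics/s8c.png

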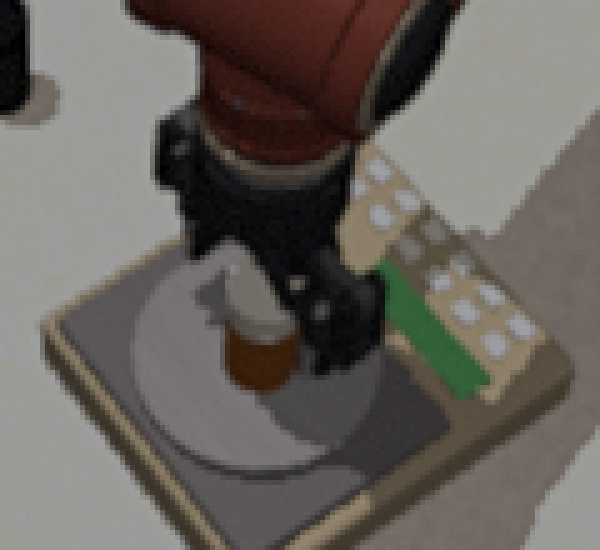

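The jar stands free and upright at crop (260,350), with both fingers clear. Moving straight up.

Request:
move_arm([
  {"tx": 0, "ty": 0, "tz": -0.006, "ax": 0, "ay": 0, "az": 0, "jaw": 20},
  {"tx": 0, "ty": 0, "tz": -0.012, "ax": 0, "ay": 0, "az": 0, "jaw": 20},
  {"tx": 0, "ty": 0, "tz": -0.018, "ax": 0, "ay": 0, "az": 0, "jaw": 20},
  {"tx": 0, "ty": 0, "tz": -0.02, "ax": 0, "ay": 0, "az": 0, "jaw": 20},
  {"tx": 0, "ty": 0, "tz": -0.025, "ax": 0, "ay": 0, "az": 0, "jaw": 20},
  {"tx": 0, "ty": 0, "tz": -0.025, "ax": 0, "ay": 0, "az": 0, "jaw": 20},
  {"tx": 0, "ty": 0, "tz": -0.025, "ax": 0, "ay": 0, "az": 0, "jaw": 20},
  {"tx": 0, "ty": 0, "tz": -0.02, "ax": 0, "ay": 0, "az": 0, "jaw": 20},
  {"tx": 0, "ty": 0, "tz": -0.01, "ax": 0, "ay": 0, "az": 0, "jaw": 20},
  {"tx": 0, "ty": 0, "tz": 0, "ax": 0, "ay": 0, "az": 0, "jaw": 20},
  {"tx": 0, "ty": 0, "tz": 0, "ax": 0, "ay": 0, "az": 0, "jaw": 20},
])

```text
time: 13.95
tool_pos: [0.6052, 0.2371, 0.298]
tool_rot: [0.006, 0.004, 1.0, 0.002]
contact_force: [-0.4, 0.1, -0.2]
gripper_width: 0.919
```

```bash
python3 e.py '[.606,.237,.24]';  python3 - <<'E'
from h import *
f=grab('scene','s9')
a=cv2.resize(f['color'][100:340,190:430,::-1],None,fx=2.5,fy=2.5,interpolation=3)
cv2.imwrite('pics/s9c.png',a)
print('spare diff',np.abs(f['color'][120:148,203:228].astype(int)-pickle.load(open('scene0.pkl','rb'))['color'][120:148,203:228]).mean())
print(proj(f,[.604,.236,.155]),proj(f,[.604,.236,.075]))
E
```

```text
13.95 [0.6052 0.2371 0.298 ] [-0.4  0.1 -0.2] 0.9191276072166549
shift tool [-0.     -0.0003  0.058 ] turn deg [ 0.25  0.74 -0.45] j [ 0.26  0.07  1.48  0.    1.57 -1.3 ]
spare diff 15.879523809523809
[351.76253343 275.88025199] [350.37900181 291.07278016]
```

View pics/s9c.png

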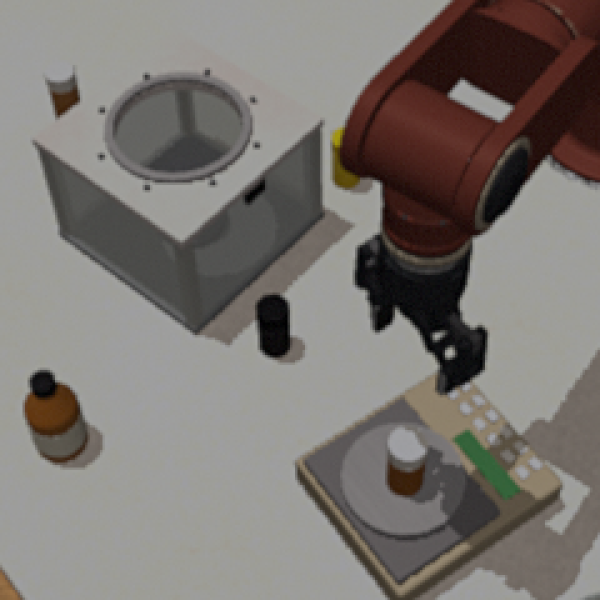

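The jar stands upright near the middle of the pan, with its lid at scene (352.4,276.4) against (351.8,275.9) predicted. The spare's picture difference was 15.9, so I'll check whether that is exposure or movement.

Run:
```python
from h import *
a=pickle.load(open('scene0.pkl','rb'))['color'];b=pickle.load(open('s9.pkl','rb'))['color']
print(a.mean(),b.mean(),a[120:148,203:228].mean(),b[120:148,203:228].mean())
g=lambda x:cv2.cvtColor(x,cv2.COLOR_RGB2GRAY).astype(np.float32)
r=cv2.matchTemplate(g(b)[105:165,185:245],g(a)[120:148,203:228],cv2.TM_CCOEFF_NORMED);_,m,_,l=cv2.minMaxLoc(r);print(m,l,'expect (18,15)')
cv2.imwrite('pics/s9j.png',cv2.resize(b[255:325,310:400,::-1],None,fx=7,fy=7,interpolation=3))
```

```text
103.60773697916666 114.69706640625 120.7247619047619 136.58904761904762
0.9995356202125549 (18, 15) expect (18,15)
```

View pics/s9j.png

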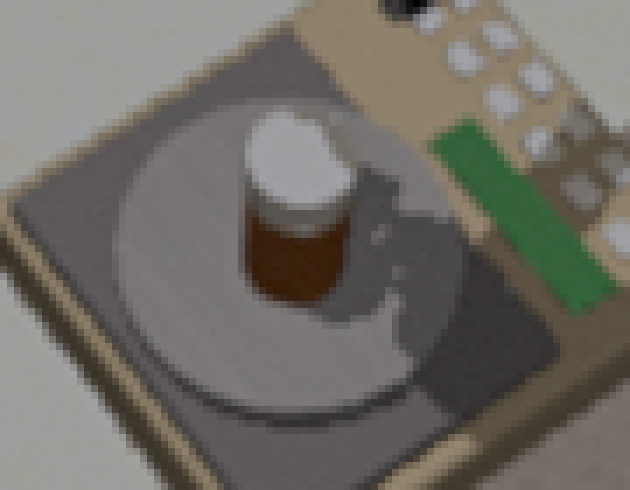

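The difference is brightness only: the spare matches at zero shift with correlation 0.9995. The jar is upright and central on the pan, so I'm handing in.

```bash
python3 -c "
from plant import manip
print(manip.job_done())"
```

```text
the job is handed in; nothing more can be done
None
```

I lifted the sample jar out through the port, with its underside at about 0.24 m, and set it on the balance's pan. Contact came at the expected height with about 7 N. I then opened the jaws slowly, raised the gripper clear to TCP z 0.298 and handed the job in with the clock at 13.95 s.

**Jar:** in the last picture it stands upright near the middle of the pan. Its lid is within 1 px (a few mm) of the predicted spot, and the wrist force reads about zero.

**Spare jar:** it hasn't moved. A plain picture difference first disagreed (15.9 grey levels), but that was a brightness change: template matching gave zero shift with correlation 0.9995.

**Loose points:** the two cameras put the pan's centre about 4 mm apart in y, and I aimed at the middle of the two. The arm also coasted between rows, so I corrected its position several times before the grasp and the placing.

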